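Load a notched blade into a floor scraper

ROBOT

A 7-joint arm with a two-finger parallel gripper is mounted at the origin on the work surface. World frame = base frame: x ahead of the robot, y to its left, z up, the work surface at z = 0. Lengths are in mm, angles in rad, forces in N, time in s.
With the tool pointing down it reaches from about 400 to 850 mm from the base axis. Payload 4.5 kg.
Tool frame: the origin (TCP) lies where the fingers leave the gripper's body, on its centre line; the fingertips stand 64 mm ahead of it and the grasp point (between the pads) lies 45 mm ahead of it; z points along the fingers, y is the direction in which the jaws open and shut (so a half turn about z gives the same grasp; the last joint's range is limited). The gripper opens to 88 mm and grips with 3 to 60 N. Pads are 18 mm wide; open, the fingers measure 123 mm over their backs; the gripper's body (75 mm by 187 mm) begins 45 mm behind the grasp point.
Start: joints at [-1.314, 0.689, -0.195, 1.565, 0.157, 0.902, -0.215], TCP at [138.078, 609.575, 302.743] pointing down, gripper open.
Joint ranges: [-3.01, 3.01], [-0.46, 2.08], [-1.47, 1.51], [0.13, 2.56], [-1, 4.14], [0.04, 2.09], [-2.66, 2.66]. Speed limits (rad/s): [2.57, 2.57, 3.14, 3.14, 3.14, 3.14, 3.14].

INTERFACE

Orientations are given as a rotation vector (axis times angle).
In Python, from workcell import env gives the robot as it stands.
- The arm moves only by the tool apply_moves, never from a script. Its arguments are lists of equal length, an entry for each row: "slide": the shift along the tool's x, y, z in m, a list of three; "angular": the turn, a rotation vector about the tool's x, y, z in rad, a list of three; "claw": the opening, from -1 (shut) to 1 (fully open). A call has 1 to 12 rows; each row is the pose to reach, as a shift and turn from the pose measured when the call began, along the tool's axes at that moment; what a row does not reach only later rows make up. A row lasts 1/10 s, in which the tool goes at most 50 mm and 8.59 degrees, less where a joint would pass 70% of its speed; a pose out of reach is approached as far as the arm can. A call with a gripper value outside its range is refused whole. The fingers move at their own pace and stop on an object; "force" is the grip in N (left out, the last holds). Time passes only in rows, so rows that repeat a pose let the fingers close. It gives the time, the measured TCP pose, the force and the opening at its end, in the units of the state.
- env.state(): the state, without advancing time (a new reading comes with each control period).
- env.read_camera(name): name is "scene" or "top"; returns a dict with "frame" (384x512x3 uint8, red, green, blue), "range_z" (384x512 float32, mm along the optical axis (not along the pixel's ray), 0 where there is no reading), "intrinsics" (3x3 intrinsics, pixels), "origin" and "rotation" of the camera in the world. Camera axes: x right, y down, z forward; pixel columns grow to the right and rows downward; lengths in mm; the calibration is good to about 2 mm. A picture is of the moment at which its call begins.
- env.hand_in(): hands the job in, once; it reports no verdict.
The state is a dict: "t": time; "qpos": joint angles; "dq": joint speeds; "effort": joint torques, N m; "ee_pos": TCP position; "tool_rot": TCP orientation; "wrist_force": force on the tool from outside, world axes, zero at the start; "moment": the same for the moment, N m; "grip_width": opening from 0.0 (shut) to 1.0 (fully open).
Only numpy, scipy, OpenCV 4.12 (cv2) and the standard library are available. Lean on these libraries where they do the work, as an engineer would, in place of code of your own. Each camera call takes 0.05 s, during which the arm holds its last target. There are 200 camera calls.

TASK

Take the scraper blade that has a notch in one end and lay it flat into the blue floor-scraper holder: its notch over the brass locating pin, so that the pin stands wholly inside the notch, and its thin cutting edge pointing out of the open front, in line with the holder. Set it down, do not let it fall, and let go. Leave the blade without a notch and the yellow tape roll where they are.

Things in the scene. Friction and masses are not known exactly. Their poses are not given: they have to be found in the camera images.
- blade: Notched grey blade, 140 (x) x 60 (y) x 5 mm, 0.2-0.45 kg. Origin: centre of underside; +x to the thin bright cutting edge, z up. Notch in the other end: slot 26 wide on y=0, from x=-70 to its bottom at x=-36. Mass centre at x=+6. Lies flat on a fixed black rest 110 x 36 x 14 mm high, long edges overhanging 6 mm or more: grip across the 60 mm, fingertips reaching below it.
- holder: Blue scraper head, fixed (mm). Origin on the bench, z up, +x out of the open front; tube handle at -x. Bed 14 mm high, 44 wide (y) over x=-35..45 (finger room beside it), 100 wide over x=-85..-35. Brass pin, 10 thick, at x=-53, y=0, top 33 high. Cheeks (inside y=+-42, x=-85..-40) and back wall (x=-89) 26 high. Laid blade: origin at about x=0 (+-12), y=0, z=14, its +x along the holder's.
- plain_blade: The wrong blade, a bystander: same colour, size, origin and axes as the notched one, but with a square end and no notch. Lies on an equal black rest; the two blades' places swap from start to start.
- tape_roll: Roll of yellow tape lying flat on the bench, a bystander: 100 mm outside diameter, 48 mm high. Origin: centre of its underside.
Not all that is in view belongs to the job. Leave any pink or turquoise look-alike of the blade alone.

How it is judged (in metres and radians):
At the end, for the whole second after the job is handed in: The notched blade rests released and flat (3 degrees) on the holder's bed, pin inside its notch, edge out of the front: blade origin -16 to +14 mm from the holder's origin along the holder's x, within 18 mm in y, 11 to 18 mm above it, in line within 12 degrees (x of blade in the frame of holder between -0.016 and 0.014 m and y of blade in the frame of holder between -0.018 and 0.018 m and z of blade in the frame of holder between 0.011 and 0.018 m and angle between blade's own z axis and vertical below 0.05 rad and angle between the x axis of blade and the x axis of holder, either way round below 0.21 rad and linear speed of blade below 0.02 m/s); the robot touches nothing.
It fails at once if the blade is dropped (falls free by some 25 mm or more) (contact force between the fingers and blade below 0.05 N and linear speed of blade above 0.7 m/s).
It fails at once if the blade without a notch is moved more than 30 mm (distance of plain_blade from where it was at the start of the episode above 0.03 m).
It fails at once if the tape roll is moved more than 30 mm (distance of tape_roll from where it was at the start of the episode above 0.03 m).
It also fails if it takes over 38 s, if anything falls off the work surface, if the arm or the gripper's body presses on something with over 40 N, if the wrist force passes 120 N, or if a joint passes its speed limit or range.

## Working session

There is one attempt and no reset: what is moved stays moved. The work goes in short steps, Python scripts to look and compute and a tool call to move; the robot and the scene stay as the last step left them, time stands still between calls to the robot, and variables do not carry over. Pictures are saved under pics/ and viewed, about 8 in all and at most 12, crops included, and the job is handed in when it is done.

Besides the shell and the picture viewer there is one more tool, called after "Request:" as name(argument=value, ...) on one line, values as JSON. apply_moves: Moves the arm, as the interface text tells. Its arguments: {"type":"object","properties":{"slide":{"type":"array"},"angular":{"type":"array"},"claw":{"type":"array"},"force":{"type":"number"}},"required":["slide","angular","claw"]}

```bash
mkdir -p pics; ls; cat > h.py <<'E'
import numpy as np, cv2, pickle
from scipy.spatial.transform import Rotation as R
from workcell import env
def shot(n,tag):
    c=env.read_camera(n); pickle.dump(c,open(f'{tag}_{n}.pkl','wb'))
    return c
def load(n,tag): return pickle.load(open(f'{tag}_{n}.pkl','rb'))
def Rm(c):
    r=np.array(c['rotation'],float); return r if r.shape==(3,3) else R.from_rotvec(r).as_matrix()
def ray(c,uv,z):
    uv=np.atleast_2d(uv).astype(float); K=np.array(c['intrinsics']); d=np.c_[uv,np.ones(len(uv))]@np.linalg.inv(K).T@Rm(c).T
    o=np.array(c['origin']).ravel(); return o+d*((z-o[2])/d[:,2])[:,None]
def cloud(c):
    K=np.array(c['intrinsics']); v,u=np.mgrid[:384,:512]; z=c['range_z']
    p=np.stack([(u-K[0,2])/K[0,0]*z,(v-K[1,2])/K[1,1]*z,z],-1)
    P=p@Rm(c).T+np.array(c['origin']).ravel(); P[z==0]=np.nan; return P
def save(im,name,s=1):
    cv2.imwrite('pics/'+name,cv2.resize(im[...,::-1],None,fx=s,fy=s,interpolation=cv2.INTER_CUBIC))
E
python3 - <<'E'
from h import *
print(env.state())
a=shot('top','a');b=shot('scene','a')
for c in(a,b): print(c['intrinsics'],c['origin'],c['rotation'])
save(a['frame'],'top0.png',1.5);save(b['frame'],'scene0.png',1.5)
E
```

```text
pics
{'t': 0.0, 'qpos': array([-1.31418547,  0.68997985, -0.19454058,  1.56636326,  0.15731382,
        0.90249142, -0.21511752]), 'dq': array([-0.00032279,  0.00023311,  0.00166661,  0.00181598, -0.00016836,
       -0.00050692,  0.00185828]), 'effort': array([ 2.88865158e-04, -5.27578461e+01, -1.26686029e+00, -1.53434408e+01,
       -5.26822940e-02,  6.69602567e-03,  1.78013343e-04]), 'ee_pos': array([138.02154755, 609.03236354, 301.90805762]), 'tool_rot': array([-3.49104703e-01, -3.12205657e+00,  2.89822197e-03]), 'wrist_force': array([ 0.01055772, -0.21023045, -0.2316319 ]), 'moment': array([-0.01619551, -0.01902438, -0.02167883]), 'grip_width': 0.9985122546393559}
[[411.79094434   0.         258.75095188]
 [  0.         411.79094434 192.02939044]
 [  0.           0.           1.        ]] [ 506.94714896  -91.5413703  1153.62886288] [-2.15383447  2.18796626 -0.08975087]
[[446.72885021   0.         257.67565277]
 [  0.         446.72885021 194.99200512]
 [  0.           0.           1.        ]] [1117.94719151 -289.62055173  890.19170029] [-2.12479139 -1.53808615  0.45935834]
```

View pics/top0.png

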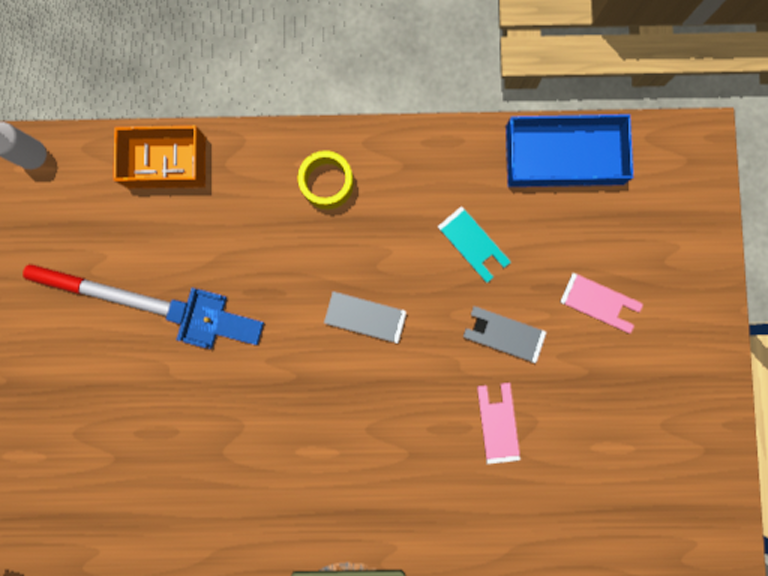

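View pics/scene0.png

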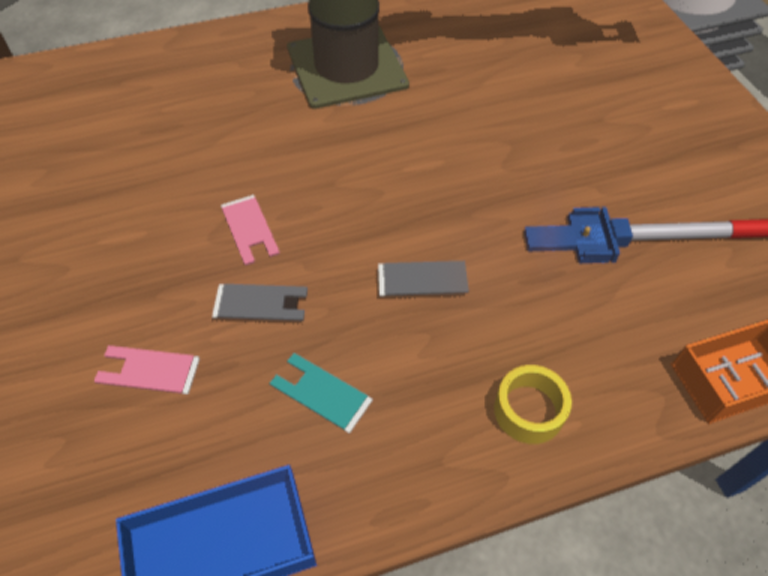

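Top view at 1.5×: the notched grey blade is at about (505,335), the plain grey one at (366,317), and the holder at (220,320) with its pin at (208,320). The pink and turquoise notched pieces at (602,302), (499,424) and (475,244) are decoys. Only the grey piece with a notch at (480,326) fits the description. Next I'll measure it and confirm in a crop.

```bash
cat > m.py <<'E'
from h import *
def big(m,uv):
    n,l,s,ce=cv2.connectedComponentsWithStats(m.astype(np.uint8)); 
    i=min((i for i in range(1,n) if s[i,4]>60),key=lambda i:np.hypot(*(ce[i]-uv))); return l==i
def rect(c,m,z):
    cs,_=cv2.findContours(m.astype(np.uint8),cv2.RETR_EXTERNAL,cv2.CHAIN_APPROX_NONE)
    P=ray(c,max(cs,key=len)[:,0],z)[:,:2].astype(np.float32); return cv2.minAreaRect(P)
def axes(r):
    b=cv2.boxPoints(r); e=[b[1]-b[0],b[2]-b[1]]; e=max(e,key=np.linalg.norm); return np.array(r[0]),np.degrees(np.arctan2(e[1],e[0])),sorted(r[1])
E
python3 - <<'E'
from m import *
vis=[]
for n,B,Pl,H,pin in(('top',(337,223),(244,211),(150,212),(138.5,213)),('scene',(173,201),(283,186),(390,157),(391,154))):
    c=load(n,'a'); f=c['frame']; hsv=cv2.cvtColor(f,cv2.COLOR_RGB2HSV); P=cloud(c)
    grey=(hsv[...,1]<60)&(hsv[...,2]>60)
    for nm,q in(('notched',B),('plain',Pl)):
        m=big(grey,q); print(n,nm,axes(rect(c,m,19)),'z',np.nanmedian(P[m][:,2]), 'mean',ray(c,np.argwhere(m)[:,::-1].mean(0),19)[0,:2])
        w=m&(hsv[...,2]>190); print('   white',w.sum(),ray(c,np.argwhere(w)[:,::-1].mean(0),17)[0] if w.any() else '')
    blue=(hsv[...,0]>100)&(hsv[...,0]<125)&(hsv[...,1]>120)
    m=big(blue,H); Q=P[m]; print(n,'blue zs',np.nanpercentile(Q[:,2],[5,25,50,75,95]))
    bed=m&(abs(P[...,2]-14)<5); wall=m&(P[...,2]>21)
    print('bed',bed.sum(),axes(rect(c,big(bed,H),14)))
    br=(hsv[...,0]>10)&(hsv[...,0]<30)&(hsv[...,1]>90)
    yy,xx=np.mgrid[:384,:512]; br&=np.hypot(xx-pin[0],yy-pin[1])<7
    pc=np.argwhere(br)[:,::-1]; print('pin',len(pc),pc.mean(0),ray(c,pc.mean(0),28)[0], P[br][:,2])
    x,y=int(B[0]),int(B[1]); save(f[y-30:y+30,x-40:x+40],f'b_{n}.png',5)
    x,y=int(H[0]),int(H[1]); vis+=[np.hstack([f[y-40:y+40,x-60:x+60], np.where(m[...,None],f,0)[y-40:y+40,x-60:x+60]])]; 
    x,y=int(B[0]),int(B[1]); vis+=[f[y-40:y+40,x-120:x+120]]
save(np.vstack(vis)[:,:],'crop1.png',1.85*1)
save(np.vstack([np.hstack(vis[0:1]),vis[1]]),'crop1.png',3.3)
E
```

```text
top notched (array([ 522.22357178, -293.99206543]), np.float32(69.67622), [61.6685791015625, 140.703857421875]) z 19.547510933966237 mean [ 520.5953042  -299.20335578]
   white 68 [ 500.74886571 -356.17912905   17.        ]
top plain (array([558.26147461, -39.10372925]), np.float32(74.04737), [61.44880294799805, 141.79904174804688]) z 19.659594380871795 mean [558.03261835 -39.27323549]
   white 65 [ 541.16345544 -102.0936317    17.        ]
top blue zs [10.49795878 13.70747519 15.7226164  19.85847107 32.5332817 ]
bed 1004 (array([549.95782471, 221.32261658]), np.float32(73.81076), [96.08782196044922, 137.43019104003906])
pin 9 [137.33333333 212.88888889] [557.57408387 250.43044603  28.        ] [31.62847474 31.1271726  30.63242578 35.04093357 27.55722101 33.49816892
 25.02038308 34.51462695 31.12208056]
scene notched (array([ 521.74084473, -293.53573608]), np.float32(69.37321), [61.576045989990234, 139.76434326171875]) z 19.618003025096527 mean [ 521.04468016 -297.34893509]
   white 61 [ 497.3825196  -355.82102716   17.        ]
scene plain (array([556.99597168, -39.28407288]), np.float32(74.911255), [62.4383544921875, 140.11688232421875]) z 19.69615954878759 mean [557.5640026  -39.79902565]
   white 54 [ 538.66108244 -102.03204265   17.        ]
scene blue zs [11.7548264  13.89401866 15.39625401 17.16664615 26.97256117]
bed 598 (array([548.8637085 , 245.89807129]), np.float32(-15.849712), [81.84857940673828, 89.28595733642578])
pin 14 [390.71428571 153.85714286] [558.57646086 248.51628105  28.        ] [30.93886561 32.94662277 34.03700128 25.12736323 29.55371242 33.62765248
 24.27386371 29.59653682 24.19959816 25.13487878 23.24088787 23.64101596
 18.4078287  18.542312  ]
```

View pics/crop1.png

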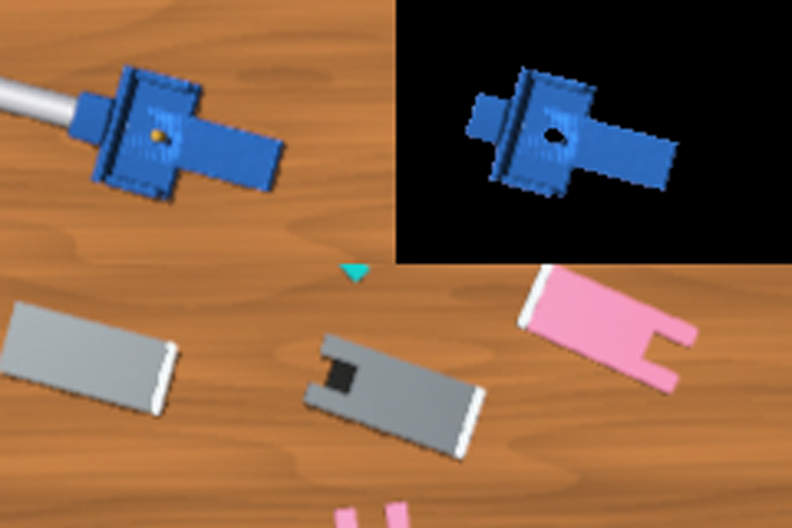

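The crop confirms it: the grey blade at crop pixel (395,395) has the notch, with the black rest showing through at (340,375). The other grey blade is square-ended. Next: the holder axis and the first move.

```bash
cat >> m.py <<'E'
def plan(pos,ydeg):
    s=env.state(); R0=R.from_rotvec(s['tool_rot']); a=np.radians(ydeg); y=np.array([np.cos(a),np.sin(a),0]); z=np.array([0,0,-1.])
    Rt=R.from_matrix(np.c_[np.cross(y,z),y,z]); print('t',s['t'],'tcp',s['ee_pos'].round(1),'slide',(R0.inv().apply(np.array(pos)-s['ee_pos'])/1000).round(4),'ang',(R0.inv()*Rt).as_rotvec().round(4), 'F',s['wrist_force'].round(1),'g',round(s['grip_width'],3))
E
python3 - <<'E'
from m import *
pin=np.array([558.,249.4])
for n,H in(('top',(150,212)),('scene',(390,157))):
    c=load(n,'a'); f=c['frame']; hsv=cv2.cvtColor(f,cv2.COLOR_RGB2HSV)
    m=big((hsv[...,0]>100)&(hsv[...,0]<125)&(hsv[...,1]>120),H).astype(np.uint8)
    cs,_=cv2.findContours(m,cv2.RETR_EXTERNAL,cv2.CHAIN_APPROX_NONE); q=ray(c,cs[0][:,0],14)[:,:2]
    th=np.radians(-106.)
    for _ in range(4):
        ex=np.array([np.cos(th),np.sin(th)]); ey=np.array([-ex[1],ex[0]]); o=pin+53*ex
        L=np.c_[(q-o)@ex,(q-o)@ey]; s=(L[:,0]>-25)&(L[:,0]<38)
        fits=[np.polyfit(L[s&(g*L[:,1]>0),0],L[s&(g*L[:,1]>0),1],1) for g in(1,-1)]
        th+=np.arctan((fits[0][0]+fits[1][0])/2)
    print(n,'axis',np.degrees(th),'o',o,'edges',fits,'xmax',L[:,0].max(), 'ymax/min',L[:,1].max(),L[:,1].min())
plan([535,190,250],30); plan([520,-299.4,160],-20.5)
E
```

```text
top axis -105.67322375994895 o [543.68202253 198.3706406 ] edges [array([5.18260578e-03, 1.94494392e+01]), array([-5.18260572e-03, -2.05203658e+01])] xmax 45.00180791520688 ymax/min 48.62395928028144 -50.89134595712147
scene axis -95.44105249517378 o [540.06518472 199.52673661] edges [array([-0.5964892 ,  6.92579722]), array([1.10769304, 4.56827315])] xmax -7.257935864956046 ymax/min 39.697289918963975 -60.618048025090516
t 0.1 tcp [138.  609.1 302. ] slide [-0.4797 -0.321   0.0526] ang [-1.500e-03  8.000e-04  8.245e-01] F [-0.7 -0.5 -0.5] g 1.003
t 0.1 tcp [138.  609.1 302. ] slide [-0.5732 -0.8015  0.1434] ang [-1.1000e-03  1.5000e-03  1.7059e+00] F [-0.7 -0.5 -0.5] g 1.003
```

Request:
apply_moves(slide=[[-0.48,-0.32,0.05],[-0.48,-0.32,0.05],[-0.48,-0.32,0.05],[-0.48,-0.32,0.05],[-0.48,-0.32,0.05],[-0.48,-0.32,0.05],[-0.48,-0.32,0.05],[-0.48,-0.32,0.05],[-0.48,-0.32,0.05],[-0.48,-0.32,0.05],[-0.573,-0.8,0.143],[-0.573,-0.8,0.143]], angular=[[0,0,0.82],[0,0,0.82],[0,0,0.82],[0,0,0.82],[0,0,0.82],[0,0,0.82],[0,0,0.82],[0,0,0.82],[0,0,0.82],[0,0,0.82],[0,0,1.706],[0,0,1.706]], claw=[1,1,1,1,1,1,1,1,1,1,1,1], force=30)

```text
t: 1.3
ee_pos: [488.9, 148.2, 241.1]
tool_rot: [1.961, 2.452, -0.001]
wrist_force: [1.0, 1.0, 0.3]
grip_width: 1.006
```

```bash
python3 -c "
from m import *
plan([520,-299.4,160],-20.5);print(env.state()['qpos'].round(2))"
```

```text
t 1.3 tcp [488.9 148.2 241.1] slide [-0.4434 -0.068   0.0818] ang [0.0007 0.0013 0.5794] F [1.  1.  0.3] g 1.006
[-0.4   0.64  0.03  1.98 -0.03  0.53 -0.13]
```

Request:
apply_moves(slide=[[-0.443,-0.068,0.082],[-0.443,-0.068,0.082],[-0.443,-0.068,0.082],[-0.443,-0.068,0.082],[-0.443,-0.068,0.082],[-0.443,-0.068,0.082],[-0.443,-0.068,0.082],[-0.443,-0.068,0.082],[-0.443,-0.068,0.082],[-0.443,-0.068,0.082],[-0.443,-0.068,0.082],[-0.443,-0.068,0.082]], angular=[[0,0,0.58],[0,0,0.58],[0,0,0.58],[0,0,0.58],[0,0,0.58],[0,0,0.58],[0,0,0.58],[0,0,0.58],[0,0,0.58],[0,0,0.58],[0,0,0.58],[0,0,0.58]], claw=[1,1,1,1,1,1,1,1,1,1,1,1])

```text
t: 2.5
ee_pos: [520.1, -296.9, 159.5]
tool_rot: [-2.58, -1.792, -0.001]
wrist_force: [1.0, -0.0, 0.6]
grip_width: 1.0
```

```bash
python3 - <<'E'
from m import *
plan([520,-299.4,160],-20.5);plan([520,-299.4,70],-20.5)
E
```

```text
t 2.5 tcp [ 520.1 -296.9  159.5] slide [-0.0023  0.0008 -0.0005] ang [-0.0004 -0.0008  0.001 ] F [ 1.  -0.   0.6] g 1.0
t 2.5 tcp [ 520.1 -296.9  159.5] slide [-0.0024  0.0008  0.0895] ang [-0.0004 -0.0008  0.001 ] F [ 1.  -0.   0.6] g 1.0
```

Request:
apply_moves(slide=[[-0.002,0.001,0.03],[-0.002,0.001,0.05],[-0.002,0.001,0.065],[-0.002,0.001,0.08],[-0.002,0.001,0.09],[-0.002,0.001,0.09],[-0.002,0.001,0.09],[-0.002,0.001,0.09]], angular=[[0,0,0],[0,0,0],[0,0,0],[0,0,0],[0,0,0],[0,0,0],[0,0,0],[0,0,0]], claw=[1,1,1,1,1,1,1,1])

```text
t: 3.3
ee_pos: [520.7, -299.4, 70.2]
tool_rot: [2.58, 1.792, 0.002]
wrist_force: [-0.3, -0.5, -0.6]
grip_width: 1.001
```

Request:
apply_moves(slide=[[0,0,0],[0,0,0],[0,0,0],[0,0,0],[0,0,0],[0,0,0],[0,0,0],[0,0,0]], angular=[[0,0,0],[0,0,0],[0,0,0],[0,0,0],[0,0,0],[0,0,0],[0,0,0],[0,0,0]], claw=[0.4,0.3,0.2,0.2,0,0,-0.2,-0.2], force=30)

```text
t: 4.1
ee_pos: [520.0, -299.2, 70.4]
tool_rot: [-2.58, -1.791, -0.0]
wrist_force: [-2.8, 1.1, 6.2]
grip_width: 0.672
```

Request:
apply_moves(slide=[[0,0,0],[0,0,0],[0,0,-0.01],[0,0,-0.02],[0,0,-0.04],[0,0,-0.06],[0,0,-0.08],[0,0,-0.08],[0,0,-0.08],[0,0,-0.08]], angular=[[0,0,0],[0,0,0],[0,0,0],[0,0,0],[0,0,0],[0,0,0],[0,0,0],[0,0,0],[0,0,0],[0,0,0]], claw=[-0.2,-0.2,-0.2,-0.2,-0.2,-0.2,-0.2,-0.2,-0.2,-0.2], force=40)

```text
t: 5.1
ee_pos: [519.5, -298.9, 149.4]
tool_rot: [-2.578, -1.791, 0.001]
wrist_force: [0.1, -0.7, -3.3]
grip_width: 0.67
```

```bash
python3 - <<'E'
from m import *
c=shot('scene','b'); d=shot('top','b')
save(np.hstack([c['frame'][120:280,80:320],d['frame'][130:290,210:450]]),'lift.png',1.65)
o=np.array([543.5,198.4]);ex=np.array([np.cos(np.radians(-105.7)),np.sin(np.radians(-105.7))])
g=o+6*ex; print(g); plan([g[0],g[1],150],-15.7)
E
```

```text
[541.87639732 192.62384952]
t 5.2 tcp [ 519.5 -298.9  149.3] slide [ 4.684e-01 -1.508e-01  1.000e-04] ang [-0.0026 -0.001  -0.0829] F [-0.3 -0.4 -4.5] g 0.669
```

View pics/lift.png

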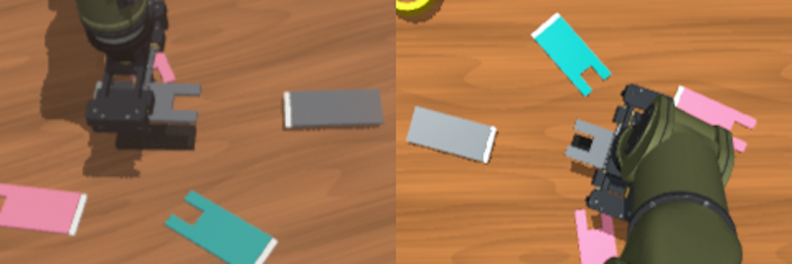

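The blade is held, with its notch visible at (185,105) on the left and (580,145) on the right. It looks level and clear of the rest. Moving to above the holder.

Request:
apply_moves(slide=[[0.02,-0.007,0],[0.05,-0.017,0],[0.09,-0.03,0],[0.13,-0.042,0],[0.17,-0.055,0],[0.21,-0.068,0],[0.25,-0.08,0],[0.29,-0.093,0],[0.33,-0.106,0],[0.37,-0.119,0],[0.4,-0.129,0],[0.42,-0.135,0]], angular=[[0,0,0],[0,0,0],[0,0,-0.02],[0,0,-0.03],[0,0,-0.04],[0,0,-0.05],[0,0,-0.06],[0,0,-0.07],[0,0,-0.08],[0,0,-0.083],[0,0,-0.083],[0,0,-0.083]], claw=[-0.2,-0.2,-0.2,-0.2,-0.2,-0.2,-0.2,-0.2,-0.2,-0.2,-0.2,-0.2])

```text
t: 6.4
ee_pos: [539.1, 145.7, 149.2]
tool_rot: [-2.496, -1.9, 0.001]
wrist_force: [-0.1, -0.3, -2.7]
grip_width: 0.666
```

```bash
python3 - <<'E'
from m import *
plan([541.9,192.6,115],-15.7)
E
```

```text
t 6.4 tcp [539.1 145.7 149.2] slide [ 0.0458 -0.0097  0.0343] ang [-0.0042 -0.0024  0.0042] F [-0.1 -0.3 -2.7] g 0.666
```

Request:
apply_moves(slide=[[0.01,-0.002,0],[0.025,-0.005,0.01],[0.04,-0.008,0.02],[0.046,-0.01,0.03],[0.046,-0.01,0.034],[0.046,-0.01,0.034],[0.046,-0.01,0.034],[0.046,-0.01,0.034]], angular=[[-0.004,-0.002,0.004],[-0.004,-0.002,0.004],[-0.004,-0.002,0.004],[-0.004,-0.002,0.004],[-0.004,-0.002,0.004],[-0.004,-0.002,0.004],[-0.004,-0.002,0.004],[-0.004,-0.002,0.004]], claw=[-0.2,-0.2,-0.2,-0.2,-0.2,-0.2,-0.2,-0.2])

```text
t: 7.2
ee_pos: [542.1, 191.8, 115.7]
tool_rot: [2.505, 1.895, 0.001]
wrist_force: [0.2, -1.3, -3.5]
grip_width: 0.67
```

```bash
python3 - <<'E'
from m import *
c=shot('scene','d'); d=shot('top','d')
save(np.hstack([c['frame'][100:210,310:450],d['frame'][160:270,80:220]]),'above.png',2.8)
plan([541.9,192.6,70],-15.7)
o=np.array([543.5,198.4]);th=np.radians(-105.7);ex=np.array([np.cos(th),np.sin(th)]);ey=np.array([-ex[1],ex[0]])
for n,k in(('scene',c),('top',d)):
    P=cloud(k);h=cv2.cvtColor(k['frame'],cv2.COLOR_RGB2HSV)
    X=(P[...,:2]-o)@ex;Y=(P[...,:2]-o)@ey
    m=(P[...,2]>50)&(P[...,2]<78)&(h[...,1]<70)&(abs(Y)<45)&(((X<-16)&(X>-85))|((X>30)&(X<90)))&(h[...,2]>70)
    print(n,m.sum())
    for nm,w in(('tail',m&(X<0)),('edge',m&(X>0))):
        if w.sum()>20:
            A=np.c_[X[w],Y[w],np.ones(w.sum())]; print(nm,w.sum(),'x',X[w].min().round(1),X[w].max().round(1),'y',np.percentile(Y[w],[0,5,95,100]).round(1),'z',np.median(P[w][:,2]).round(1),'plane',np.linalg.lstsq(A,P[w][:,2],rcond=None)[0].round(3))
E
```

```text
t 7.3 tcp [542.  192.2 115.8] slide [ 0.0003 -0.0002  0.0458] ang [ 0.0006 -0.0006 -0.0007] F [ 0.1  0.3 -3.7] g 0.669
scene 373
tail 26 x -68.2 -59.9 y [-28.6 -28.3  29.2  29.7] z 65.0 plane [1.420e-01 3.000e-03 7.413e+01]
edge 347 x 30.2 72.0 y [-31.4 -26.9  27.   30.7] z 65.0 plane [-4.70e-02 -4.00e-03  6.72e+01]
top 347
edge 347 x 30.0 71.2 y [-28.5 -25.2  27.6  30.6] z 64.9 plane [-4.6000e-02  2.0000e-03  6.7079e+01]
```

View pics/above.png

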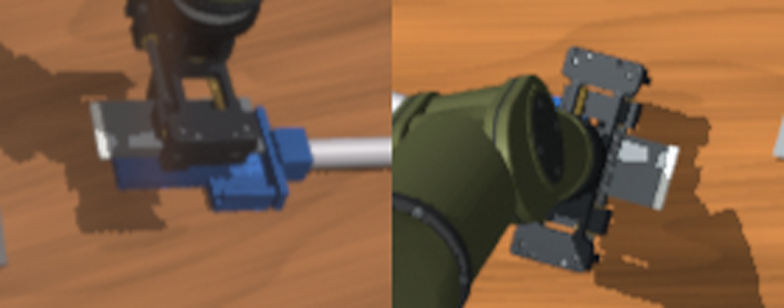

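Both views put the held blade in line over the holder: the edge is at x≈+72, the tail at −68, y is centred and the underside is at about 60 mm. Lowering slowly.

Request:
apply_moves(slide=[[0,0,0.005],[0,0,0.012],[0,0,0.019],[0,0,0.026],[0,0,0.031],[0,0,0.035],[0,0,0.038],[0,0,0.04],[0,0,0.042],[0,0,0.043],[0,0,0.043]], angular=[[0,0,0],[0,0,0],[0,0,0],[0,0,0],[0,0,0],[0,0,0],[0,0,0],[0,0,0],[0,0,0],[0,0,0],[0,0,0]], claw=[-0.2,-0.2,-0.2,-0.2,-0.2,-0.2,-0.2,-0.2,-0.2,-0.2,-0.2])

```text
t: 8.4
ee_pos: [542.0, 192.3, 72.7]
tool_rot: [2.505, 1.896, 0.001]
wrist_force: [0.2, -0.4, -2.1]
grip_width: 0.673
```

Request:
apply_moves(slide=[[0,0,0.001],[0,0,0.002],[0,0,0.003],[0,0,0.003],[0,0,0.003]], angular=[[0,0,0],[0,0,0],[0,0,0],[0,0,0],[0,0,0]], claw=[-0.2,-0.2,-0.2,-0.2,-0.2])

```text
t: 8.9
ee_pos: [542.1, 192.3, 70.4]
tool_rot: [2.505, 1.896, 0.002]
wrist_force: [-0.6, 0.3, 5.6]
grip_width: 0.667
```

The wrist force turned from −2 to +5.6 N at TCP z 70.4, the expected bed height, so the blade is down. Releasing and rising.

Request:
apply_moves(slide=[[0,0,0],[0,0,0],[0,0,0],[0,0,0],[0,0,0],[0,0,0]], angular=[[0,0,0],[0,0,0],[0,0,0],[0,0,0],[0,0,0],[0,0,0]], claw=[0.4,0.5,0.7,0.9,0.9,0.9])

```text
t: 9.5
ee_pos: [542.1, 192.3, 70.3]
tool_rot: [2.505, 1.896, 0.002]
wrist_force: [-0.5, 0.2, -0.2]
grip_width: 0.953
```

Request:
apply_moves(slide=[[0,0,-0.01],[0,0,-0.03],[0,0,-0.06],[0,0,-0.1],[0.03,0,-0.15],[-0.05,0,-0.18],[-0.1,0,-0.18],[-0.15,0,-0.18],[-0.2,0,-0.18],[-0.25,0,-0.18],[-0.25,0,-0.18],[-0.25,0,-0.18]], angular=[[0,0,0],[0,0,0],[0,0,0],[0,0,0],[0,0,0],[0,0,0],[0,0,0],[0,0,0],[0,0,0],[0,0,0],[0,0,0],[0,0,0]], claw=[0.9,0.9,0.9,0.9,0.9,0.9,0.9,0.9,0.9,0.9,0.9,0.9])

```text
t: 10.7
ee_pos: [472.2, -53.9, 251.1]
tool_rot: [2.512, 1.883, -0.001]
wrist_force: [-0.5, 1.0, -0.6]
grip_width: 0.951
```

```bash
python3 - <<'E'
from m import *
c=shot('scene','e'); d=shot('top','e')
save(np.hstack([c['frame'][100:210,310:450],d['frame'][160:270,80:220]]),'placed.png',2.8)
o=np.array([543.5,198.4]);th=np.radians(-105.7);ex=np.array([np.cos(th),np.sin(th)]);ey=np.array([-ex[1],ex[0]])
for n,k in(('scene',c),('top',d)):
    P=cloud(k);h=cv2.cvtColor(k['frame'],cv2.COLOR_RGB2HSV);X=(P[...,:2]-o)@ex;Y=(P[...,:2]-o)@ey
    m=(abs(P[...,2]-19)<8)&(h[...,1]<70)&(abs(Y)<40)&(X>-80)&(X<100)&(h[...,2]>60)
    if m.sum()<50: print(n,'hidden'); continue
    r=rect(k,big(m,np.argwhere(m)[:,::-1].mean(0)),19);C,a,s=axes(r);w=m&(X<50)
    print(n,m.sum(),'holder-frame',((C-o)@ex).round(1),((C-o)@ey).round(1),'ang',a,s,'plane',np.linalg.lstsq(np.c_[X[w],Y[w],np.ones(w.sum())],P[w][:,2],rcond=None)[0].round(3))
print(env.state()['ee_pos'],env.state()['wrist_force'])
E
```

```text
scene 993 holder-frame 1.6 0.9 ang 74.63894 [67.10531616210938, 140.54881286621094] plane [ 9.000e-03 -7.000e-03  1.975e+01]
top 962 holder-frame 0.8 0.9 ang 73.82708 [60.05305099487305, 140.02357482910156] plane [ 5.0000e-03 -1.0000e-03  1.9801e+01]
[474.11149091 -48.79486704 250.67882692] [ 0.21674108 -0.82030091 -0.06207662]
```

View pics/placed.png

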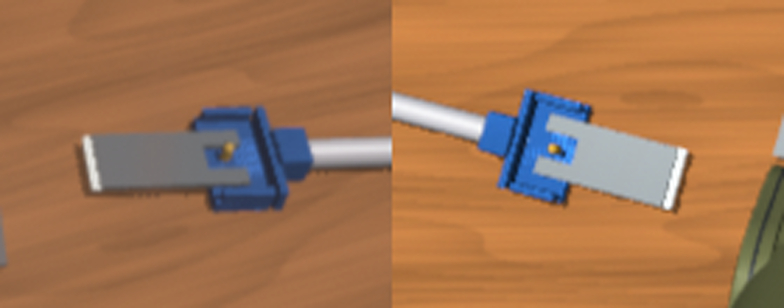

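The blade lies flat in the holder. The pin, at (228,150) on the left and (555,150) on the right, stands inside the notch, and the bright edge points out of the front. The arm is clear, so I'm handing in.

```bash
python3 -c "
from h import *
print(env.hand_in())"
```

```text
the job is handed in; nothing more can be done
None
```

The notched grey blade is in the blue holder, released, and the job is handed in; `hand_in` gives no verdict. I gripped it across its 60 mm width at the mass centre, lowered it until the wrist force showed contact with the bed, opened the gripper and backed away. The clock was at about 11 s of the 38 s allowed.

**Last checks (both cameras agree):**
- **Position:** the blade's origin is about +1 mm along the holder's x and +1 mm in y.
- **Alignment:** it is in line within about 0.5 degrees by both cameras.
- **Height and tilt:** the top face is at 19.8 mm, so the underside is about 14.8 mm, tilted less than 1 degree.
- **Pin and edge:** the pin stands inside the notch with room all round, and the cutting edge points out of the open front.
- **Arm:** it was clear of everything, with the wrist force near zero.

**What failed or disagreed:**
- **Holder axis:** the first fit of the holder's axis in the scene camera failed because of a bad edge mask, so I used the top camera's fit, which the later checks bore out.
- **Blade width:** in the final scene picture the blade measured 67 mm wide instead of 60. I put this down to mask spill; the top camera gave 60 mm.
- **Bystanders:** I did not measure the plain blade or the tape roll again afterwards. The arm only passed above the plain blade, carrying its load about 75 mm over it, and stayed away from the tape roll.

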